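# Slide a post foot to its station and wedge it up for tacking

## Task

Without lifting it off the bench, slide the steel post foot sideways along the fence from the round chalk mark to the rectangular chalk mark, so that it sits square inside the rectangle. Then take the steel wedge by its upright grip and, with the wedge flat on the bench, push it thin end first under the middle of the foot's front edge until both front corners just come off the bench, by 3 to 4 mm. Finish while still gripping the wedge in place there, touching nothing else, and leave the other things on the bench where they are.

Things in the scene. Friction and masses are not known exactly. Their poses are not given: they have to be found in the camera images.
- foot: Loose bare-steel foot, 0.6-1 kg: plate 100 (x) x 110 (y) x 6 mm on two skids along x (14 mm wide, 8 high, at y = +-48 mm), so a tunnel 82 mm wide, 8 high, open in front. Upright open tube in the middle, 48 mm outside, 3 mm wall, from the plate top (14 mm up) to 84 mm. Origin: centre of underside; x towards the fence, z up; front edge x = -50 mm. Starts on the round mark, within 2 cm of the fence.
- foot_front_left (a point): Bottom of the foot's left skid at the front edge (foot frame -50, +48, 0 mm): at bench height (z = 0) while the foot stands flat; its height is the lift of that corner. The foot tilts up about its back edge.
- foot_front_right (a point): Bottom of the foot's right skid at the front edge (foot frame -50, -48, 0 mm): at bench height (z = 0) while the foot stands flat; its height is the lift of that corner.
- wedge: Loose bare-steel wedge, 0.35 kg, 130 mm long (x), 36 wide. Flat underside; top slopes evenly from 3 mm at the tip (x = +65) to 17 mm at x = -30 mm, then a level heel to x = -65. On the heel an upright flat grip (see wedge_grip). Origin: centre of underside; x to the tip, z up. Lies flat on the bench at one side, nearer the robot than the fence, tip roughly away from the robot (yaw within 0.5 rad).
- wedge_tip (a point): Middle of the wedge's thin end, at its underside (wedge frame +65, 0, 0 mm). The slope meets the foot's front edge when the tip is 34 mm in under it; each further 6.8 mm lifts the front 1 mm, to 9 mm at the top of the slope.
- wedge_grip (a point): Point in the middle of the wedge's upright grip (wedge frame -47.5, 0, 45 mm). The grip is 30 mm along x, 14 mm thick across y, and stands from 17 to 67 mm above the wedge's underside: pinch it across y from above.
- mark_weld: Station where the foot must go: a flat chalked rectangle on the bench, 116 mm (x) by 130 mm (y) over its lines. Origin: its centre, at bench height; x points to the fence, whose front face is 52 mm from the centre, so a foot against the fence is 2 mm behind centre. It is left or right of the round mark, 190 mm between centres along the fence.
- mark_park: Station where the foot starts: a flat chalked ring on the bench, 120 mm across. Origin: its centre, at bench height.
- fence: Fixed painted angle iron bolted to the bench, 400 mm long (y), upright leg 40 mm high, its front face (towards the robot) at x = -27.5 mm of its frame; the other leg lies flat behind. It stops the foot from being pushed back. Origin: at bench height.
- offcut: Bystander: plain steel bar offcut, 100 x 36 x 25 mm, without slope or grip, lying on the side opposite to the wedge. Leave alone. Origin: centre of the underside.
- disc: Bystander: flat black grinding disc, 100 mm across, 4 mm thick, lying far left, nearer the robot than the fence. Leave alone. Origin: centre of the underside.
- tin: Bystander: tin, 100 mm across, 85 mm high, behind the fence. Leave alone. Origin: centre of the underside.
- spray: Bystander: closed can, 56 mm across, 150 mm high, behind the fence. Leave alone. Origin: centre of the underside.
- pipe_end: Bystander: short pipe, 72 mm across, 60 mm high, standing behind the fence. Leave alone. Origin: centre of the underside.
- hammer: Bystander: hammer, lying right of the fence. Leave alone. Origin: underside, near its middle.
- magnet: Bystander: flat triangular steel welding square, about 75 mm, 16 mm high, lying left of the fence. Leave alone. Origin: at its underside, near its middle.
Not all that is in view belongs to the job. Leave any black, pink or yellow look-alike of the wedge alone.

How it is judged (in metres and radians):
On the way:
1. the foot stands flat and square inside the rectangular mark, still, with the wedge not yet touching it (horizontal distance between foot and mark_weld below 0.014 m and angle between the x axis of foot and the x axis of mark_weld, either way round below 0.15 rad and height (world z) of each of foot_front_left, foot_front_right below 0.0015 m and linear speed of foot below 0.01 m/s and contact force between wedge and foot below 0.1 N), for 0.2 s.
At the end, for the whole second after the job is handed in: Foot within 16 mm of the rectangle's centre, square within 0.15 rad; both front corners 1.5 to 6 mm up, carried by the wedge (over 1 N), not by the robot; wedge flat on the bench (3 mm, 0.06 rad) and still held by the fingers (over 1 N); all at rest (horizontal distance between foot and mark_weld below 0.016 m and angle between the x axis of foot and the x axis of mark_weld, either way round below 0.15 rad and height (world z) of foot_front_left between 0.0015 and 0.006 m and height (world z) of foot_front_right between 0.0015 and 0.006 m and contact force between wedge and foot above 1 N and contact force between the fingers and wedge above 1 N and contact force between each of the arm, the fingers and foot below 0.3 N and height (world z) of wedge below 0.003 m and angle between wedge's own z axis and vertical below 0.06 rad and linear speed of each of foot, wedge below 0.01 m/s); the arm keeps its last pose, push and grip.
It fails at once if the foot is lifted off the bench (its centre over 9 mm up) or tipped by more than 0.12 rad (height (world z) of foot above 0.009 m or angle between foot's own z axis and vertical above 0.12 rad).
It fails at once if one of the other things on the bench is moved by more than 30 mm (distance of any of offcut, disc, tin, spray, pipe_end, hammer, magnet from where it was at the start of the episode above 0.03 m).
It also fails if it takes over 61 s, if anything falls off the work surface, if the arm or the gripper's body presses on something with over 40 N, if the wrist force passes 120 N, or if a joint passes its speed limit or range.

## Robot

A 7-joint arm with a two-finger parallel gripper is mounted at the origin on the work surface. World frame = base frame: x ahead of the robot, y to its left, z up, the work surface at z = 0. Lengths are in m, angles in degrees, forces in N, time in s.
With the tool pointing down it reaches from about 0.425 to 0.875 m from the base axis. Payload 9.9 kg.
Tool frame: the origin (TCP) lies at the very end of the fingers, on their centre line; the grasp point (between the pads) lies 19 mm behind it (r.grip_depth is the distance from the TCP to the grasp point, in m); x points along the fingers, z is the direction in which the jaws open and shut, and the axes are right-handed (so a half turn about x gives the same grasp; the last joint's range is limited). The gripper opens to 85 mm and grips with 20 to 120 N. Pads are 22 mm wide; open, the fingers measure 114 mm over their backs; the gripper's body (76 mm by 85 mm) begins 54 mm behind the grasp point. The pads swing forward as they close: fully open they stand 13 mm farther back than shut.
Start: joints at [62.063, 32.985, 1.427, 82.34, -0.859, 64.687, -3.237], TCP at [0.265, -0.621, 0.203] pointing down, gripper open.
Joint ranges: [-157.87, 157.87], [-19.46, 123.44], [-87.15, 90], [11.01, 140.99], [-62.26, 242.26], [9.8, 113.94], [-161.44, 161.44]. Speed limits (degrees/s): [127.2, 127.2, 172.46, 172.46, 180, 180, 180].

## Interface

Orientations are given as [roll, pitch, yaw] about the fixed x, y, z axes, in that order (R = Rz(yaw) Ry(pitch) Rx(roll)).
In Python, from rig import r gives the robot as it stands.
- The arm moves only by the tool drive_tool, never from a script. Its argument "plan" is a list that holds one entry, the list of rows, each a list of 6 numbers: the shift along the tool's x, y, z in mm, then the turn, a rotation vector about the tool's x, y, z in rad. A call has 1 to 20 rows; each row is the pose to reach, as a shift and turn from the pose commanded when the call began, along the tool's axes at that moment; what a row does not reach only later rows make up. A row lasts 1/12 s, in which the tool goes at most 41.7 mm and 7.16 degrees, less where a joint would pass 70% of its speed; a pose out of reach is approached as far as the arm can. A call with a gripper value outside its range is refused whole. "fingers" is the opening, from -1 (shut) to 1 (fully open), set as the call begins (left out, the last holds). The fingers move at their own pace and stop on an object; the grip force is fixed at half the most. Time passes only in rows, so rows that repeat a pose let the fingers close. It gives the time, the measured TCP pose, the force and the opening at its end, in the units of the state.
- r.state(): the state, without advancing time (a new reading comes with each control period).
- r.capture(name): name is "side" or "top" or "wrist"; returns (picture, depth): 384x512x3 uint8, red, green, blue; 384x512 float32, m along the optical axis (not along the pixel's ray), 0 where there is no reading.
- r.camera_params(name): a dict with "K" (3x3 intrinsics, pixels), "T" (4x4, takes a point from camera to world coordinates). Camera axes: x right, y down, z forward; pixel columns grow to the right and rows downward; lengths in m; the calibration is good to about 2 mm. The wrist camera is an equidistant fisheye: a pixel r from the principal point sees the ray r / f radians off the axis. A picture is of the moment at which its call begins: read the wrist's pose just before it. camera_params takes no time and is no camera call; for the wrist camera it gives the pose at the moment of the call.
- r.sign_off(): hands the job in, once; it reports no verdict.
The state is a dict: "t": time; "q": joint angles; "dq": joint speeds; "joint_torque": joint torques, N m; "ee_pos": TCP position; "orientation": TCP orientation; "contact_force": force on the tool from outside, world axes, zero at the start; "torque": the same for the moment, N m; "finger_gap": finger opening in m.
Only numpy, scipy, OpenCV 4.12 (cv2) and the standard library are available. Lean on these libraries where they do the work, as an engineer would, in place of code of your own. Each camera call takes 0.05 s, during which the arm holds its last target.

## Working session

There is one attempt and no reset: what is moved stays moved. The work goes in short steps, Python scripts to look and compute and a tool call to move; the robot and the scene stay as the last step left them, time stands still between calls to the robot, and variables do not carry over. Pictures are saved under pics/ and viewed, and the job is handed in when it is done.

Besides the shell and the picture viewer there is one more tool, called after ">>>" by a JSON object that holds its "op" and its "data". drive_tool: Moves the arm, as the interface text tells. Its arguments: {"type":"object","properties":{"plan":{"type":"array"},"fingers":{"type":"number"}},"required":["plan"]}

```bash
ls; mkdir -p pics; python3 - <<'E'
from rig import r
import cv2,numpy as np
print(r.state())
for n in("top","side","wrist"):
    im,d=r.capture(n); cv2.imwrite(f"pics/{n}0.png",im[:,:,::-1]); np.savez(f"{n}0.npz",im=im,d=d,**r.camera_params(n))
    print(n,r.camera_params(n),d.min(),d.max())
E
```

```text
pics
{'t': 0.0, 'q': array([62.06291786, 33.03391027,  1.4256658 , 82.38460515, -0.86184185,
       64.68614817, -3.23873317]), 'dq': array([ 0.12271547, -0.03500173,  0.04227427,  0.01045312, -0.07136055,
        0.08327116, -0.02384166]), 'joint_torque': array([ 9.35825847e-05, -7.65764666e+01,  2.25024059e+00, -2.85965073e+01,
        1.51861139e-02,  1.27153768e-02, -5.25591884e-05]), 'ee_pos': array([ 0.26502113, -0.62027225,  0.20224014]), 'orientation': array([-177.58444842,   89.90593671,  115.54881986]), 'contact_force': array([ 0.19772843, -0.10016407,  0.1790768 ]), 'torque': array([-0.04317409,  0.02887059,  0.0487283 ]), 'finger_gap': 0.0853139666608132}
top {'K': array([[434.87354671,   0.        , 255.24559548],
       [  0.        , 434.87354671, 184.46645274],
       [  0.        ,   0.        ,   1.        ]]), 'T': array([[ 0.00511267, -0.98217473,  0.18790064,  0.30104836],
       [-0.99949772, -0.01089602, -0.02975881,  0.00278624],
       [ 0.03127572, -0.18765412, -0.98173711,  1.21554414],
       [ 0.        ,  0.        ,  0.        ,  1.        ]])} 0.0 2.23
[... 264 characters left out ...]
023419,  0.75564616, -0.95948746],
       [ 0.01359816, -0.75862719, -0.65138305,  0.86103777],
       [ 0.        ,  0.        ,  0.        ,  1.        ]])} 0.0 3.8000119
wrist {'K': array([[297.31863964,   0.        , 260.92280407],
       [  0.        , 297.31863964, 193.71560181],
       [  0.        ,   0.        ,   1.        ]]), 'T': array([[ 3.92184314e-01, -8.86588781e-01, -2.45258632e-01,
         3.27652798e-01],
       [-9.19886591e-01, -3.78089650e-01, -1.04196335e-01,
        -5.93813165e-01],
       [-3.50449013e-04,  2.66474295e-01, -9.63841962e-01,
         3.73908443e-01],
       [ 0.00000000e+00,  0.00000000e+00,  0.00000000e+00,
         1.00000000e+00]])} 0.0 1.1728712
```

View pics/top0.png

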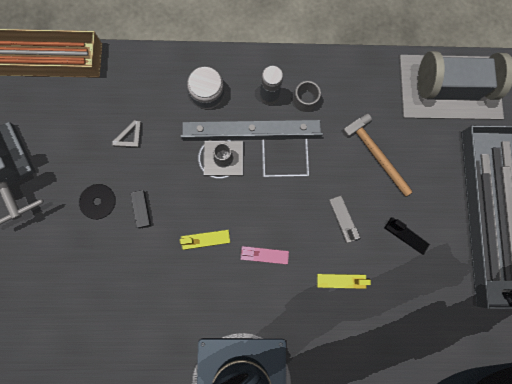

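View pics/side0.png

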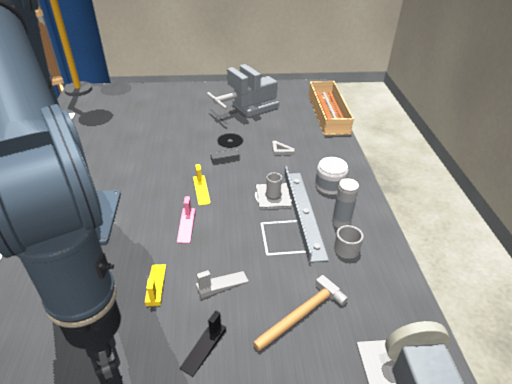

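View pics/wrist0.png

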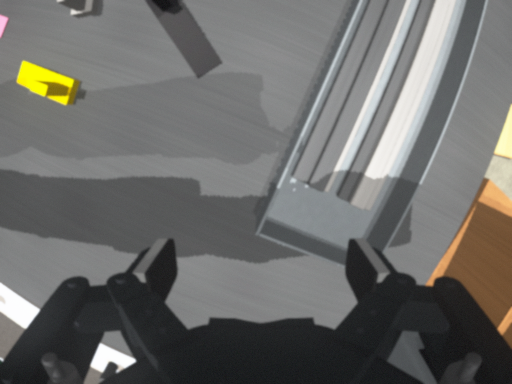

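The top view shows:
- The foot is at (223,157) on the ring, and the rectangle is at (286,157), so the foot goes to the right (−y).
- Wedge candidates: grey (345,219), black (407,236), yellow (205,240) and (343,282), pink (265,255). The bare-steel grey one with an upright grip fits the description. The bar at (140,209) is the offcut.

Next I'll enlarge and measure.

```bash
cat > h.py <<'E'
import numpy as np,cv2
def load(n): 
    z=np.load(n+".npz"); return z["im"],z["d"],z["K"],z["T"]
def ray(px,z,K,T):
    px=np.atleast_2d(np.asarray(px,float))
    c=np.c_[(px-K[[0,1],[2,2]])/K[0,0],np.ones(len(px))]@T[:3,:3].T
    return T[:3,3]+c*((z-T[2,3])/c[:,2])[:,None]
def cloud(d,K,T):
    v,u=np.mgrid[:d.shape[0],:d.shape[1]]
    c=np.stack([(u-K[0,2])/K[0,0]*d,(v-K[1,2])/K[1,1]*d,d],-1)
    return c@T[:3,:3].T+T[:3,3]
def proj(p,K,T):
    c=(np.atleast_2d(p)-T[:3,3])@T[:3,:3]; return c[:,:2]/c[:,2:]*K[0,0]+K[[0,1],[2,2]]
E
python3 - <<'E'
from h import *
im,d,K,T=load("top0"); P=cloud(d,K,T)
a=cv2.resize(im[110:190,170:330],(800,400),interpolation=cv2.INTER_CUBIC); cv2.imwrite("pics/t1.png",a[:,:,::-1])
b=cv2.resize(im[180:260,310:450],(700,400),interpolation=cv2.INTER_CUBIC); cv2.imwrite("pics/t2.png",b[:,:,::-1])
im2,d2,K2,T2=load("side0")
c=cv2.resize(im2[240:320,170:280],(770,560),interpolation=cv2.INTER_CUBIC); cv2.imwrite("pics/s2.png",c[:,:,::-1])
print("bench z",P[200:260,60:120,2].mean(), P[190:205,270:300,2].mean())
P2=cloud(d2,K2,T2);print(P2[300:320,120:140,2].mean())
for nm,(u0,v0,u1,v1) in dict(foot=(200,135,248,180),wedge=(325,190,362,248),off=(128,188,154,230)).items():
    m=np.zeros(d.shape,bool);m[v0:v1,u0:u1]=1;m&=(P[...,2]>.0095 if nm=="foot" else P[...,2]>.006)&(P[...,2]<.03)
    q=P[m];print(nm,m.sum(),q.mean(0),np.percentile(q[:,2],[5,50,95]),cv2.minAreaRect((q[:,:2]*1000).astype(np.float32)))
E
```

```text
bench z 0.005586041631913107 0.007957579833693124
0.018871413920175054
foot 1183 [0.60962951 0.05748335 0.01498613] [0.01048646 0.01443445 0.02197025] ((611.4840087890625, 56.32301330566406), (108.8194580078125, 134.41046142578125), 1.6824817657470703)
wedge 446 [ 0.43380353 -0.28063977  0.01283017] [0.00654244 0.01244641 0.01991535] ((434.1309509277344, -271.3426208496094), (132.84890747070312, 73.4137191772461), 12.98305892944336)
off 521 [0.45800061 0.28130983 0.02332055] [0.01125584 0.0240031  0.02817547] ((461.3880615234375, 282.6661071777344), (114.39375305175781, 39.08805847167969), 13.748086929321289)
```

View pics/t1.png

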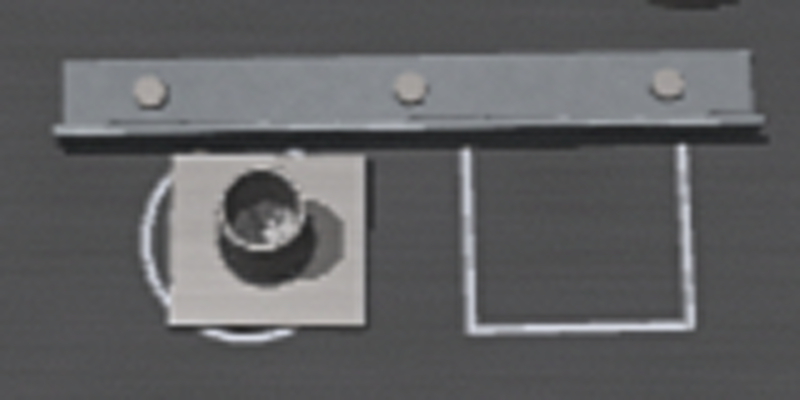

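View pics/t2.png

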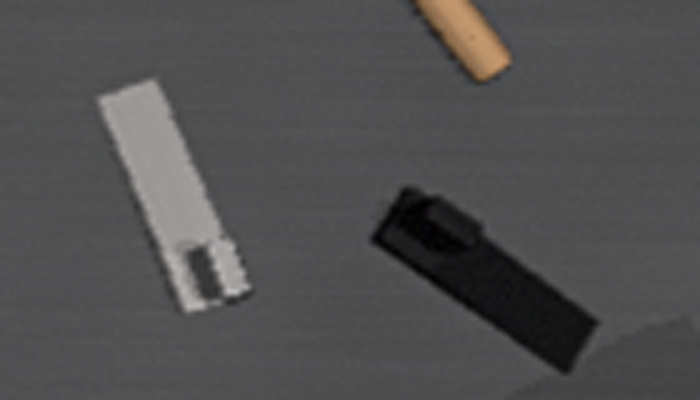

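View pics/s2.png

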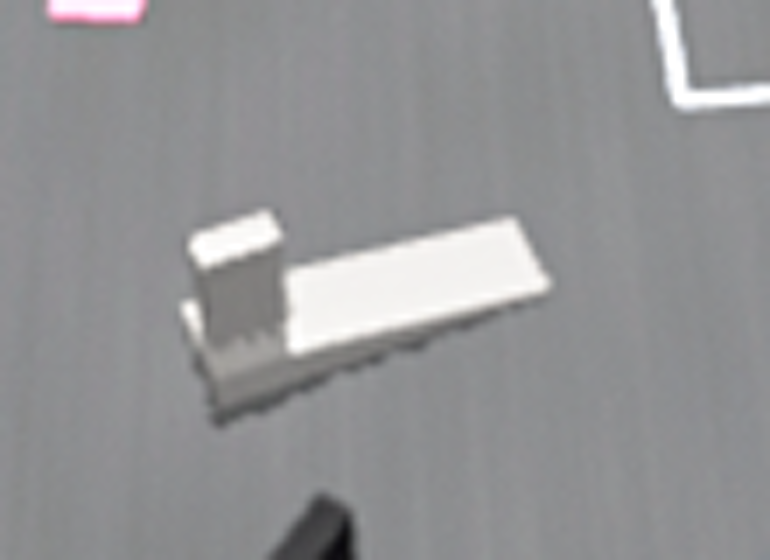

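```bash
python3 - <<'E'
from h import *
im,d,K,T=load("top0")
g=im.astype(int); mn=g.min(2); hsv=cv2.cvtColor(im,cv2.COLOR_RGB2HSV)
def big(x0,y0,x1,y1,th):
    m=np.zeros(mn.shape,np.uint8); m[y0:y1,x0:x1]=(mn[y0:y1,x0:x1]>th)*255
    c=max(cv2.findContours(m,cv2.RETR_EXTERNAL,cv2.CHAIN_APPROX_NONE)[0],key=cv2.contourArea)
    return m,c
print("wedge cols",g[205:215,338:350].reshape(-1,3)[::9])
# wedge: near-grip excluded; contour to world at varied height
m,c=big(325,190,362,248,110); r=cv2.minAreaRect(c[:,0].astype(np.float32)); print("wedge px",r, cv2.boxPoints(r))
# foot plate bottom/left/right edges
m,c=big(200,135,250,180,140); r=cv2.minAreaRect(c[:,0].astype(np.float32)); bp=cv2.boxPoints(r);print("foot",r);print(ray(bp,.014,K,T)*1000)
px=lambda l:(np.array(l,float)+.5)/5-.5+[170,110]
print("foot manual",ray(px([(172,155),(366,155),(367,325),(168,325)]),.014,K,T)*1000)
print("fence top front",ray(px([(55,133),(765,120)]),.04,K,T)*1000)
print("mark outer bottom corners",ray(px([(469,334),(693,330)]),0,K,T)*1000)
print("mark upper line",ray(px([(466,150),(683,147)]),0,K,T)*1000)
print("tube top centre",ray(px([(262,209)]),.084,K,T)*1000)
print("ring left/bottom",ray(px([(140,240),(240,342)]),0,K,T)*1000)
p2=lambda l:(np.array(l,float)+.5)/5-.5+[310,180]
print("wedge tip corners z3",ray(p2([(98,98),(157,78)]),.003,K,T)*1000)
print("wedge heel corners z17",ray(p2([(185,314),(252,292)]),.017,K,T)*1000)
im2,d2,K2,T2=load("side0")
p3=lambda l:(np.array(l,float)+.5)/7-.5+[170,240]
print("side wedge tip top", ray(p3([(515,218),(550,285)]),.003,K2,T2)*1000)
print("grip top z67", ray(p3([(187,238),(268,210),(283,237),(207,268)]),.067,K2,T2)*1000)
E
```

```text
wedge cols [[154 151 149]
 [ 79  80  80]
 [156 153 151]
 [155 152 150]
 [156 152 150]
 [ 82  81  83]
 [156 153 152]
 [155 152 151]
 [155 152 150]
 [145 141 141]
 [156 154 152]
 [156 151 150]
 [153 150 149]
 [160 157 155]]
wedge px ((344.3757629394531, 218.30177307128906), (46.69230651855469, 14.0), 67.38013458251953) [[328.93494 199.44379]
 [341.85803 194.05917]
 [359.8166  237.15976]
 [346.8935  242.54437]]
foot ((221.0, 157.0), (34.0, 42.0), 90.0)
[[658.6811764  125.02615611  14.        ]
 [660.41813771   5.02911514  14.        ]
 [560.70261088   3.94905038  14.        ]
 [559.29859576 122.15513837  14.        ]]
foot manual [[657.06560372 113.58180777  14.        ]
 [658.66521183   2.71742457  14.        ]
 [559.00317542   1.10769782  14.        ]
 [557.67770047 113.12704298  14.        ]]
fence top front [[ 661.19459215  176.77184026   40.        ]
 [ 674.75306188 -222.84451315   40.        ]]
mark outer bottom corners [[ 557.43677591  -57.26362014    0.        ]
 [ 561.2875868  -185.946588      0.        ]]
mark upper line [[ 666.68682631  -55.34430431    0.        ]
 [ 670.34204378 -182.03545997    0.        ]]
tube top centre [[606.94945947  58.18180941  84.        ]]
ring left/bottom [[610.33556614 131.79637122   0.        ]
 [551.25476465  73.27610799   0.        ]]
wedge tip corners z3 [[ 492.89599554 -244.09871345    3.        ]
 [ 504.74706208 -278.17249803    3.        ]]
wedge heel corners z17 [[ 370.70820332 -286.22587634   17.        ]
 [ 383.0402324  -323.9355358    17.        ]]
side wedge tip top [[ 493.4007129  -242.73315144    3.        ]
 [ 504.49903816 -275.60271265    3.        ]]
grip top z67 [[ 375.83447064 -297.44711034   67.        ]
 [ 403.90442479 -286.71693944   67.        ]
 [ 409.18670825 -299.25713873   67.        ]
 [ 383.06221863 -311.20425529   67.        ]]
```

Measured and cross-checked:
- **Sizes:** the plate comes out 100×111 mm, the wedge 130 mm and the rectangle 129 mm wide, all as described. The two views agree on the wedge tip within 2 mm.
- **Foot:** centre about (608, 58), yaw about 0.7°.
- **Rectangle:** centre about (617, −120), yaw about 1.9°.
- **Wedge:** grip about (393, −299), yaw 20°.

I'll grip the tube across y and slide the foot.

```bash
cat >> h.py <<'E'
from scipy.spatial.transform import Rotation as Ro
def go(p,jaw,s=None):
    """tool-frame shift mm & rotvec to reach TCP p (m), tool x down, jaw dir (world yaw deg of tool z, mod 180)"""
    if s is None:
        from rig import r; s=r.state()
    R=Ro.from_euler("xyz",s["orientation"],degrees=True)
    best=None
    for a in(jaw,jaw+180):
        z=np.array([np.cos(np.radians(a)),np.sin(np.radians(a)),0]);x=np.array([0,0,-1.]);y=np.cross(z,x)
        rv=(R.inv()*Ro.from_matrix(np.c_[x,y,z])).as_rotvec()
        if best is None or np.linalg.norm(rv)<np.linalg.norm(best):best=rv
    sh=R.inv().apply(np.array(p)-s["ee_pos"])*1000
    print("pos",s["ee_pos"].round(4),"R",R.as_matrix().round(3).tolist(),"\nrow",sh.round(1),best.round(4),"t",s["t"],"f",s["contact_force"].round(1),"gap",round(s["finger_gap"],4),"q",s["q"].round(0))
E
python3 -c "
from h import *
go([.608,.0578,.2],90.7)"
```

```text
pos [ 0.265  -0.6204  0.2024] R [[-0.001, 0.92, 0.393], [0.001, 0.393, -0.92], [-1.0, -0.0, -0.001]] 
row [   3.   581.8 -488.9] [ 3.915e-01 -1.200e-03  3.000e-04] t 0.15 f [-0.4  0.   0.8] gap 0.0853 q [62. 33.  1. 82. -1. 65. -3.]
```

>>> {"op": "drive_tool", "data": {"plan": [[[3,30,-25,0.02,0,0],[3,60,-50,0.05,0,0],[3,93,-78,0.08,0,0],[3,125,-105,0.1,0,0],[3,157,-132,0.12,0,0],[3,189,-159,0.14,0,0],[3,221,-186,0.16,0,0],[3,253,-213,0.18,0,0],[3,285,-240,0.2,0,0],[3,317,-267,0.22,0,0],[3,349,-294,0.24,0,0],[3,381,-321,0.26,0,0],[3,413,-347,0.28,0,0],[3,445,-374,0.3,0,0],[3,477,-401,0.32,0,0],[3,509,-428,0.34,0,0],[3,541,-455,0.36,0,0],[3,565,-475,0.38,0,0],[3,581.8,-488.9,0.3915,0,0],[3,581.8,-488.9,0.3915,0,0]]], "fingers": 1}}

```text
t: 1.82
ee_pos: [0.6094, 0.0644, 0.1993]
orientation: [179.3, 89.8, 90.4]
contact_force: [-1.0, 0.2, 0.2]
finger_gap: 0.0855
```

```bash
python3 - <<'E'
from h import *
from rig import r
go([.608,.0578,.05],90.7)
T=r.camera_params("wrist")["T"];im,d=r.capture("wrist");cv2.imwrite("pics/w1.png",im[:,:,::-1]); np.savez("w1.npz",im=im,d=d,**r.camera_params("wrist"))
E
```

```text
pos [0.6094 0.0644 0.1993] R [[-0.0, 1.0, 0.019], [0.003, 0.019, -1.0], [-1.0, 0.0, -0.003]] 
row [149.3  -1.5   7. ] [ 0.0068 -0.0032 -0.    ] t 1.8167 f [-1.   0.2  0.2] gap 0.0855 q [ -10.   28.   -1.   93.    0.   60. -100.]
```

View pics/w1.png

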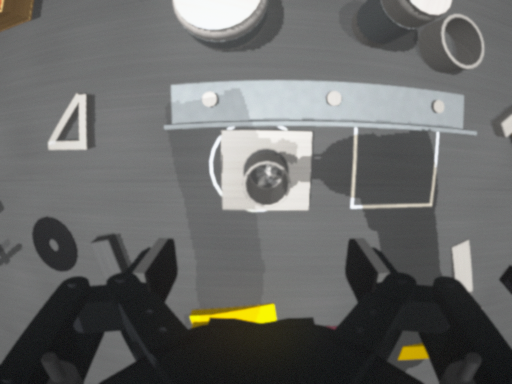

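The wrist view shows the foot at (266,170) on the ring and the rectangle to the right at (395,168). I'll settle above the tube and check.

>>> {"op": "drive_tool", "data": {"plan": [[[30,-1.5,7,0.007,-0.003,0],[65,-1.5,7,0.007,-0.003,0],[65,-1.5,7,0.007,-0.003,0],[65,-1.5,7,0.007,-0.003,0]]]}}

```text
t: 2.2
ee_pos: [0.6053, 0.0492, 0.1342]
orientation: [-44.9, 89.7, -134.6]
contact_force: [-0.3, 0.0, 1.1]
finger_gap: 0.0853
```

```bash
python3 - <<'E'
from h import *
from rig import r
go([.608,.0578,.035],90.7)
p=r.camera_params("wrist");im,d=r.capture("wrist");cv2.imwrite("pics/w2.png",im[:,:,::-1]); 
K,T=p["K"],p["T"]
def fray(px,z):
    v=(np.array(px,float)-K[[0,1],[2,2]]);rr=np.linalg.norm(v,axis=1);th=rr/K[0,0]
    c=np.c_[v/rr[:,None]*np.sin(th)[:,None],np.cos(th)]@T[:3,:3].T
    return T[:3,3]+c*((z-T[2,3])/c[:,2])[:,None]
np.savez("w2.npz",im=im,d=d,K=K,T=T)
E
cat >> h.py <<'E'
def fray(px,z,K,T):
    v=(np.atleast_2d(np.array(px,float))-K[[0,1],[2,2]]);rr=np.linalg.norm(v,axis=1);th=rr/K[0,0]
    c=np.c_[v/rr[:,None]*np.sin(th)[:,None],np.cos(th)]@T[:3,:3].T
    return T[:3,3]+c*((z-T[2,3])/c[:,2])[:,None]
E
```

```text
pos [0.6053 0.0492 0.1342] R [[-0.004, 1.0, 0.004], [-0.004, 0.004, -1.0], [-1.0, -0.004, 0.004]] 
row [99.2  3.2 -9. ] [-0.0081  0.0039  0.0039] t 2.2 f [-0.3  0.   1.1] gap 0.0853 q [ -9.  31.  -1.  98.   1.  51. -99.]
```

View pics/w2.png

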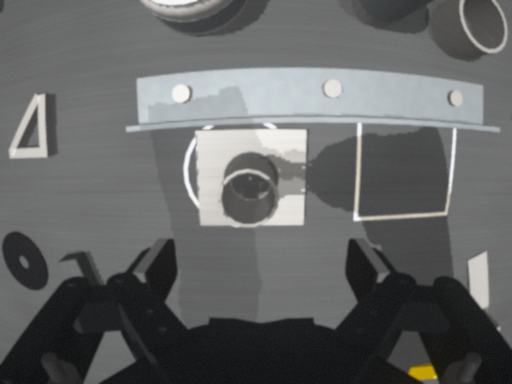

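>>> {"op": "drive_tool", "data": {"plan": [[[0,3,-8,-0.008,0.004,0.004],[0,3,-8,-0.008,0.004,0.004],[0,3,-8,-0.008,0.004,0.004],[0,3,-8,-0.008,0.004,0.004]]]}}

```text
t: 2.58
ee_pos: [0.6102, 0.0587, 0.1362]
orientation: [102.3, 89.7, 13.1]
contact_force: [0.3, -0.6, -0.2]
finger_gap: 0.0854
```

```bash
python3 - <<'E'
from h import *
from rig import r
go([.608,.0578,.035],90.7)
p=r.camera_params("wrist");im,d=r.capture("wrist")
np.savez("w3.npz",im=im,d=d,**p)
a=cv2.resize(im[90:250,120:320],(800,640),interpolation=cv2.INTER_CUBIC)[:600]; cv2.imwrite("pics/w3.png",a[:,:,::-1])
E
```

```text
pos [0.6102 0.0587 0.1362] R [[0.006, 1.0, 0.014], [0.001, 0.014, -1.0], [-1.0, 0.006, -0.001]] 
row [101.1  -2.8   1. ] [ 0.0014 -0.0012 -0.0056] t 2.5833 f [ 0.3 -0.6 -0.2] gap 0.0854 q [  -9.   31.   -1.   97.    1.   51. -100.]
```

View pics/w3.png

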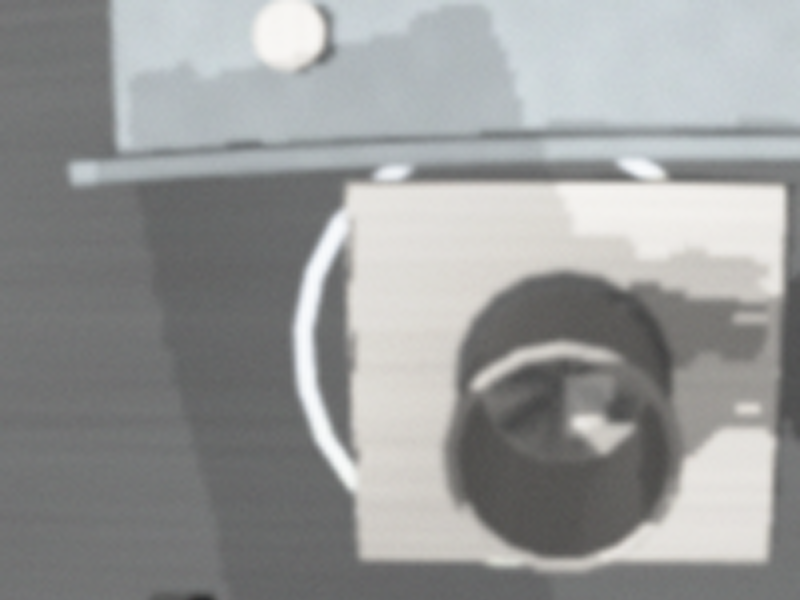

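```bash
python3 - <<'E'
from h import *
z=np.load("w3.npz");K,T=z["K"],z["T"]
f=lambda l:(np.array(l,float)+.5)/4-.5+[120,90]
print(fray(f([(447,455),(682,455),(562,342),(565,570)]),.084,K,T))
print(fray(f([(347,183),(785,183),(768,563),(360,562)]),.014,K,T))
E
```

```text
[[0.60845072 0.08223535 0.084     ]
 [0.60905842 0.03581576 0.084     ]
 [0.63145004 0.05979162 0.084     ]
 [0.5843064  0.05861071 0.084     ]]
[[0.65721641 0.11387631 0.014     ]
 [0.65863406 0.00486033 0.014     ]
 [0.55761988 0.00372146 0.014     ]
 [0.55645832 0.11346753 0.014     ]]
```

The wrist view puts the tube rim at (0.608, 0.059), which agrees with the top view. Descending.

>>> {"op": "drive_tool", "data": {"plan": [[[25,-2,0,0,0,-0.005],[55,-2,0,0,0,-0.005],[80,-2,0,0,0,-0.005],[100,-2,0,0,0,-0.005],[100,-2,0,0,0,-0.005],[100,-2,0,0,0,-0.005]]]}}

```text
t: 3.13
ee_pos: [0.6076, 0.0584, 0.0348]
orientation: [-103.7, 89.8, 167.0]
contact_force: [0.9, -0.3, 0.5]
finger_gap: 0.0854
```

```bash
python3 -c "
from h import *
go([.608,.0588,.035],90.7)"
```

```text
pos [0.6076 0.0584 0.0348] R [[-0.003, 1.0, 0.013], [0.001, 0.013, -1.0], [-1.0, -0.003, -0.001]] 
row [-0.2  0.4 -0.4] [ 0.001  -0.0007  0.0028] t 3.1333 f [ 0.9 -0.3  0.5] gap 0.0854 q [  -9.   38.   -1.  103.    1.   39. -100.]
```

>>> {"op": "drive_tool", "data": {"plan": [[[0,0.4,-0.4,0,0,0],[0,0.4,-0.4,0,0,0],[0,0.4,-0.4,0,0,0],[0,0.4,-0.4,0,0,0],[0,0.4,-0.4,0,0,0],[0,0.4,-0.4,0,0,0],[0,0.4,-0.4,0,0,0],[0,0.4,-0.4,0,0,0],[0,0.4,-0.4,0,0,0]]], "fingers": -1}}

```text
t: 3.88
ee_pos: [0.6094, 0.0593, 0.0371]
orientation: [133.4, 89.9, 44.2]
contact_force: [-2.7, -0.6, 10.3]
finger_gap: 0.0464
```

```bash
python3 -c "
from h import *
go([.616,-.1197,.035],91.8)"
```

```text
pos [0.6094 0.0593 0.0371] R [[0.002, 1.0, 0.013], [0.002, 0.013, -1.0], [-1.0, 0.002, -0.002]] 
row [  1.8   4.2 179. ] [-0.0182 -0.0016 -0.0017] t 3.8833 f [-2.7 -0.6 10.3] gap 0.0464 q [  -9.   38.   -1.  103.    1.   39. -100.]
```

>>> {"op": "drive_tool", "data": {"plan": [[[0,0.2,4,0,0,0],[0,0.5,12,-0.001,0,0],[0,1,23,-0.002,0,0],[0,1.3,35,-0.004,0,0],[0,1.7,47,-0.005,0,0],[0,2.1,59,-0.006,0,0],[0,2.5,71,-0.008,0,0],[0,2.9,83,-0.009,0,0],[0,3.3,95,-0.01,0,0],[0,3.7,107,-0.012,0,0],[0,4.1,119,-0.013,0,0],[0,4.5,131,-0.014,0,0],[0,5,143,-0.016,0,0],[0,5.5,155,-0.017,0,0],[0,6,166,-0.019,0,0],[0,6,174,-0.019,0,0],[0,6,178,-0.019,0,0],[0,6,178,-0.019,0,0],[0,6,178,-0.019,0,0]]]}}

```text
t: 5.47
ee_pos: [0.6189, -0.1168, 0.0372]
orientation: [130.4, 89.7, 42.4]
contact_force: [0.7, 6.5, 9.8]
finger_gap: 0.0465
```

```bash
python3 - <<'E'
from h import *
from rig import r
go([.6165,-.1197,.035],91.8)
for n in("top","wrist"):
    p=r.camera_params(n);im,d=r.capture(n);np.savez(n+"4.npz",im=im,d=d,**p)
    cv2.imwrite(f"pics/{n}4.png",im[:,:,::-1])
    if n=="top": a=cv2.resize(im[110:190,170:330],(800,400),interpolation=cv2.INTER_CUBIC); cv2.imwrite("pics/t4.png",a[:,:,::-1])
E
```

```text
pos [ 0.6189 -0.1168  0.0372] R [[0.003, 0.999, 0.034], [0.003, 0.034, -0.999], [-1.0, 0.004, -0.003]] 
row [ 2.1 -2.6  2.8] [ 0.0023 -0.003  -0.0035] t 5.4667 f [0.7 6.5 9.8] gap 0.0465 q [  8.  39.  -3. 100.   3.  41. -84.]
```

View pics/t4.png

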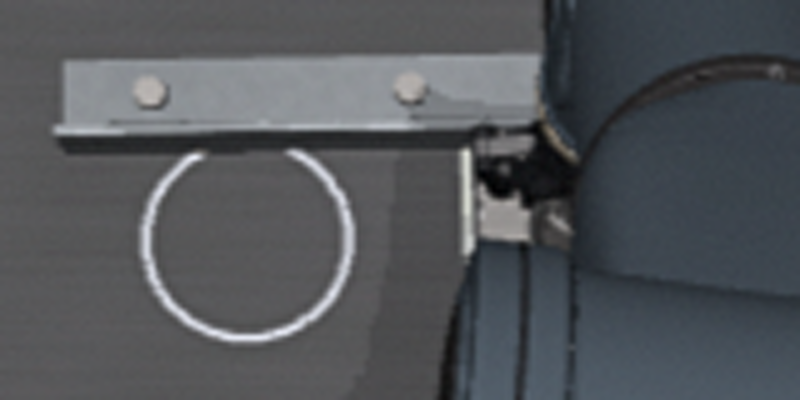

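View pics/wrist4.png

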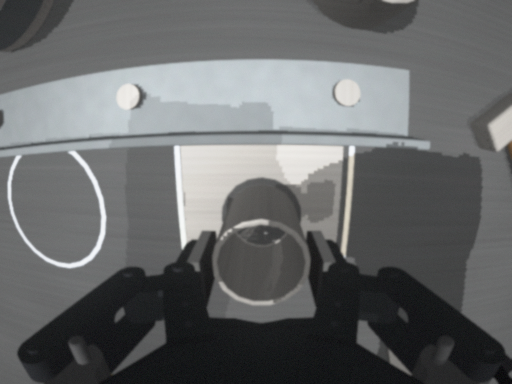

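The wrist view shows the foot between the two chalk lines at (180,190) and (348,190), with its back close to the fence. Releasing and rising.

>>> {"op": "drive_tool", "data": {"plan": [[[0,0,1,0,0,0],[0,0,1,0,0,0],[0,0,1,0,0,0],[0,0,1,0,0,0],[0,0,1,0,0,0],[0,0,1,0,0,0],[0,0,1,0,0,0],[-20,0,1,0,0,0],[-50,0,1,0,0,0],[-85,0,1,0,0,0],[-115,0,1,0,0,0],[-125,0,1,0,0,0],[-125,0,1,0,0,0],[-125,0,1,0,0,0]]], "fingers": 1}}

```text
t: 6.73
ee_pos: [0.617, -0.1201, 0.1599]
orientation: [-153.2, 89.9, 118.7]
contact_force: [-0.6, 0.0, -0.3]
finger_gap: 0.0854
```

```bash
python3 - <<'E'
from h import *
from rig import r
go([.393,-.299,.15],90+19.5)
n="wrist"
p=r.camera_params(n);im,d=r.capture(n);np.savez(n+"5.npz",im=im,d=d,**p)
cv2.imwrite(f"pics/{n}5.png",im[:,:,::-1])
a=cv2.resize(im[80:230,150:350],(800,600),interpolation=cv2.INTER_CUBIC); cv2.imwrite("pics/w5z.png",a[:,:,::-1])
E
```

```text
pos [ 0.617  -0.1201  0.1599] R [[-0.0, 0.999, 0.032], [0.001, 0.032, -0.999], [-1.0, -0.0, -0.001]] 
row [   9.8 -229.6  171.6] [-3.081e-01 -1.000e-03  3.000e-04] t 6.7333 f [-0.6  0.  -0.3] gap 0.0854 q [  9.  31.  -3.  93.   2.  56. -83.]
```

View pics/wrist5.png

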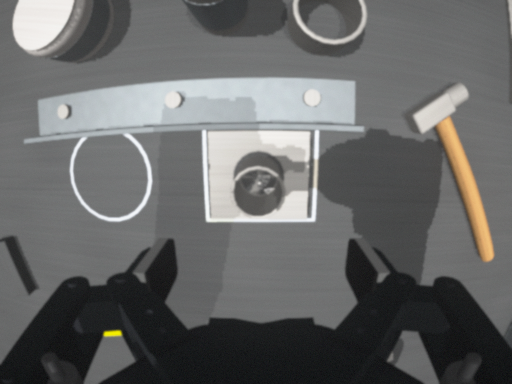

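View pics/w5z.png

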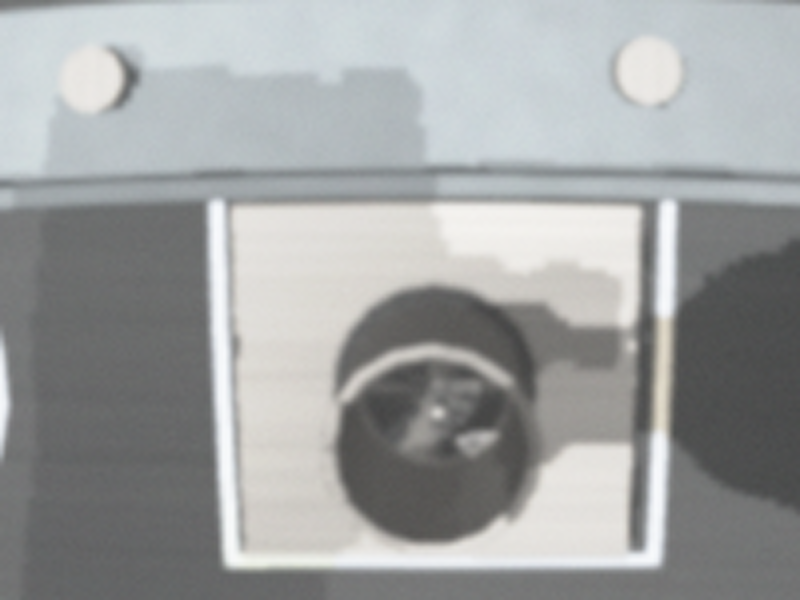

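```bash
python3 - <<'E'
from h import *
z=np.load("wrist5.npz");K,T=z["K"],z["T"]
f=lambda l:(np.array(l,float)+.5)/4-.5+[150,80]
c=fray(f([(232,205),(640,205),(632,552),(243,555)]),.014,K,T);print(c,c.mean(0))
b=fray(f([(226,569),(661,568)]),0,K,T);print(b,b.mean(0)+[.058,.002,0])
print(fray(f([(433,344),(433,543),(335,440),(538,440)]),.084,K,T))
E
```

```text
[[ 0.66529286 -0.06122086  0.014     ]
 [ 0.66861202 -0.17045098  0.014     ]
 [ 0.57052072 -0.17486811  0.014     ]
 [ 0.56604345 -0.06349571  0.014     ]] [ 0.61761726 -0.11750892  0.014     ]
[[ 0.55607037 -0.05576354  0.        ]
 [ 0.56054221 -0.18669487  0.        ]] [ 0.61630629 -0.11922921  0.        ]
[[ 0.64105898 -0.11661251  0.084     ]
 [ 0.59666083 -0.1178914   0.084     ]
 [ 0.6194752  -0.09609706  0.084     ]
 [ 0.62085179 -0.13982101  0.084     ]]
```

Foot centre (618, −117.5) against the mark centre of about (617, −119.5), both at about 2° yaw: square and inside. Next, the wedge.

>>> {"op": "drive_tool", "data": {"plan": [[[0,-20,15,-0.03,0,0],[0,-48,36,-0.06,0,0],[2,-78,58,-0.1,0,0],[4,-108,80,-0.15,0,0],[6,-138,103,-0.2,0,0],[8,-168,125,-0.24,0,0],[10,-198,148,-0.28,0,0],[10,-220,164,-0.3,0,0],[10,-229.5,171.5,-0.308,0,0],[10,-229.5,171.5,-0.308,0,0],[10,-229.5,171.5,-0.308,0,0],[10,-229.5,171.5,-0.308,0,0]]]}}

```text
t: 7.78
ee_pos: [0.3937, -0.2979, 0.1492]
orientation: [-163.9, 89.8, 125.6]
contact_force: [0.3, -0.7, -0.9]
finger_gap: 0.0853
```

```bash
python3 - <<'E'
from h import *
from rig import r
go([.3932,-.299,.026],90+19.5)
n="wrist"
p=r.camera_params(n);im,d=r.capture(n);np.savez(n+"6.npz",im=im,d=d,**p)
cv2.imwrite(f"pics/{n}6.png",im[:,:,::-1])
n="side"
p=r.camera_params(n);im,d=r.capture(n);np.savez(n+"6.npz",im=im,d=d,**p)
cv2.imwrite(f"pics/{n}6.png",im[:,:,::-1])
E
```

```text
pos [ 0.3937 -0.2979  0.1492] R [[-0.002, 0.942, 0.335], [0.002, 0.335, -0.942], [-1.0, -0.001, -0.003]] 
row [123.2  -0.8   1.2] [ 0.0008 -0.0026  0.0008] t 7.7833 f [ 0.3 -0.7 -0.9] gap 0.0853 q [ 37.  21.  -7. 113.   3.  46. -43.]
```

View pics/wrist6.png

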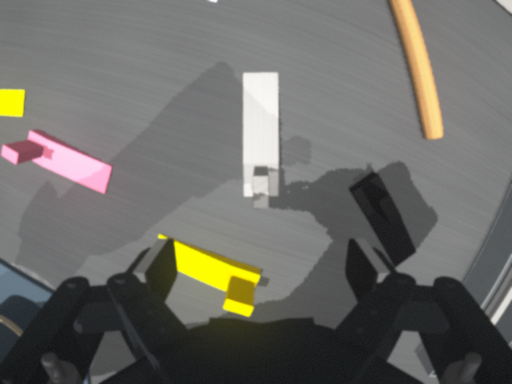

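View pics/side6.png

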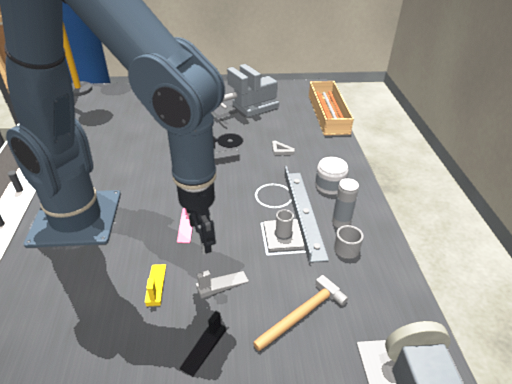

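```bash
python3 - <<'E'
from h import *
im,d,K,T=load("top0")
print(ray([(318,275),(366,275),(318,288),(366,288)],.01,K,T)); print(ray([(384,229),(392,217)],.01,K,T))
z=np.load("wrist6.npz");im,K,T=z["im"],z["K"],z["T"]
a=cv2.resize(im[60:220,200:320],(450,600),interpolation=cv2.INTER_CUBIC); cv2.imwrite("pics/w6z.png",a[:,:,::-1])
E
```

```text
[[ 0.28226544 -0.2062965   0.01      ]
 [ 0.28287311 -0.33832072  0.01      ]
 [ 0.24773126 -0.20553301  0.01      ]
 [ 0.24821853 -0.33682744  0.01      ]]
[[ 0.40903867 -0.39448421  0.01      ]
 [ 0.44292286 -0.4189172   0.01      ]]
```

View pics/w6z.png

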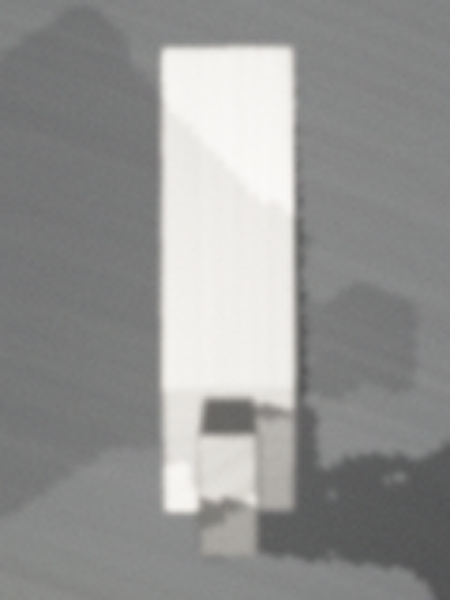

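This crop confirms the plain grey steel wedge with its upright grip; tip at the top, grip top at about (228,495) in the crop.

```bash
python3 - <<'E'
from h import *
z=np.load("wrist6.npz");im,K,T=z["im"],z["K"],z["T"]
f=lambda l:(np.array(l,float)+.5)/3.75-.5+[200,60]
c=fray(f([(198,435),(258,435),(257,555),(200,555)]),.067,K,T);print(c.round(4),c.mean(0))
t=fray(f([(161,46),(295,46)]),.003,K,T);print(t,t.mean(0))
m=c.mean(0)[:2];print(np.degrees(np.arctan2(*(t.mean(0)[:2]-m)[::-1])),np.linalg.norm(t.mean(0)[:2]-m))
go([m[0],m[1],.026],90+19.5)
E
```

```text
[[ 0.4046 -0.286   0.067 ]
 [ 0.4092 -0.2992  0.067 ]
 [ 0.3816 -0.3089  0.067 ]
 [ 0.377  -0.2961  0.067 ]] [ 0.39311424 -0.29756438  0.067     ]
[[ 0.49356118 -0.24182336  0.003     ]
 [ 0.50605884 -0.2771966   0.003     ]] [ 0.49981001 -0.25950998  0.003     ]
19.62942189060403 0.11327896631149655
pos [ 0.3941 -0.2977  0.1494] R [[-0.001, 0.942, 0.336], [0.002, 0.336, -0.942], [-1.0, -0.001, -0.002]] 
row [123.5  -0.8  -0.2] [ 0.002  -0.0021  0.0005] t 7.8833 f [ 0.8 -0.4  0.5] gap 0.0858 q [ 37.  21.  -7. 113.   3.  46. -43.]
```

>>> {"op": "drive_tool", "data": {"plan": [[[25,-0.8,0,0.002,-0.002,0],[55,-0.8,0,0.002,-0.002,0],[85,-0.8,0,0.002,-0.002,0],[110,-0.8,0,0.002,-0.002,0],[120,-0.8,0,0.002,-0.002,0],[120,-0.8,0,0.002,-0.002,0],[120,-0.8,0,0.002,-0.002,0]]]}}

```text
t: 8.47
ee_pos: [0.3927, -0.2981, 0.0295]
orientation: [-113.1, 89.9, 176.3]
contact_force: [0.2, 0.0, 0.8]
finger_gap: 0.0856
```

>>> {"op": "drive_tool", "data": {"plan": [[[0,0,0,0,0,0],[0,0,0,0,0,0],[0,0,0,0,0,0],[0,0,0,0,0,0],[0,0,0,0,0,0],[0,0,0,0,0,0],[0,0,0,0,0,0],[0,0,0,0,0,0],[0,0,0,0,0,0],[0,0,0,0,0,0],[0,0,0,0,0,0],[0,0,0,0,0,0]]], "fingers": -1}}

```text
t: 9.47
ee_pos: [0.3922, -0.2988, 0.0304]
orientation: [-36.0, 89.9, -106.6]
contact_force: [-0.7, 2.0, 7.8]
finger_gap: 0.0119
```

```bash
python3 -c "
from h import *
go([.393,-.2976,.028],90+19.5)"
```

```text
pos [ 0.3922 -0.2988  0.0304] R [[-0.0, 0.943, 0.332], [-0.001, 0.332, -0.943], [-1.0, -0.001, 0.001]] 
row [ 2.4  1.1 -0.9] [-0.0018  0.0007  0.0005] t 9.4667 f [-0.7  2.   7.8] gap 0.0119 q [ 36.  32.  -5. 120.   6.  28. -45.]
```

```bash
python3 -c "
from h import *
go([.439,-.1238,.030],92)
im,d,K,T=load('top0')
print(ray([(289,247),(289,263),(241,247)],.01,K,T))"
```

```text
pos [ 0.3922 -0.2988  0.0304] R [[-0.0, 0.943, 0.332], [-0.001, 0.332, -0.943], [-1.0, -0.001, 0.001]] 
row [   0.2  102.2 -149.6] [0.3036 0.0008 0.0004] t 9.4667 f [-0.7  2.   7.8] gap 0.0119 q [ 36.  32.  -5. 120.   6.  28. -45.]
[[ 0.35743078 -0.12768306  0.01      ]
 [ 0.31404992 -0.12727099  0.01      ]
 [ 0.35656427  0.00447675  0.01      ]]
```

>>> {"op": "drive_tool", "data": {"plan": [[[0,3,-5,0.01,0,0],[0,9,-13,0.027,0,0],[0,16,-23,0.047,0,0],[0,23,-33,0.068,0,0],[0,30,-44,0.089,0,0],[0,37,-54,0.11,0,0],[0,44,-64,0.131,0,0],[0,51,-75,0.152,0,0],[0,58,-85,0.172,0,0],[0,65,-95,0.193,0,0],[0,72,-105,0.214,0,0],[0,79,-116,0.235,0,0],[0,86,-126,0.256,0,0],[0,93,-136,0.277,0,0],[0,99,-145,0.294,0,0],[0,102,-149.5,0.304,0,0],[0,102,-149.5,0.304,0,0],[0,102,-149.5,0.304,0,0],[0,102,-149.5,0.304,0,0]]]}}

```text
t: 11.05
ee_pos: [0.4394, -0.1238, 0.0303]
orientation: [42.2, 89.9, -45.8]
contact_force: [-0.5, 1.1, 8.0]
finger_gap: 0.0119
```

```bash
python3 - <<'E'
from h import *
from rig import r
go([.439,-.1238,.030],92)
for n in("side","wrist"):
    p=r.camera_params(n);im,d=r.capture(n);np.savez(n+"7.npz",im=im,d=d,**p)
    cv2.imwrite(f"pics/{n}7.png",im[:,:,::-1])
    if n=="side": a=cv2.resize(im[180:320,170:340],(680,560),interpolation=cv2.INTER_CUBIC)
    else: a=cv2.resize(im[90:290,160:360],(600,600),interpolation=cv2.INTER_CUBIC)
    cv2.imwrite(f"pics/{n}7z.png",a[:,:,::-1])
E
```

```text
pos [ 0.4394 -0.1238  0.0303] R [[0.001, 0.999, 0.034], [-0.001, 0.034, -0.999], [-1.0, 0.001, 0.001]] 
row [ 0.3 -0.4  0. ] [-0.0008  0.0009 -0.0009] t 11.05 f [-0.5  1.1  8. ] gap 0.0119 q [  8.  30.   2. 126.  -3.  24. -76.]
```

View pics/side7z.png

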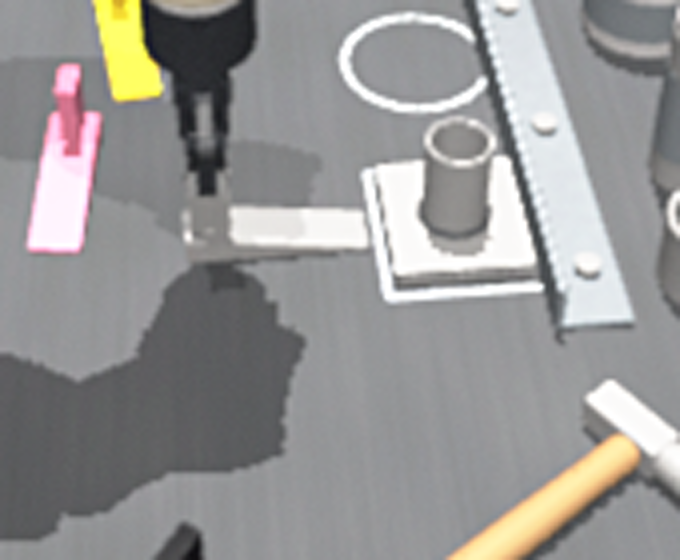

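View pics/wrist7z.png

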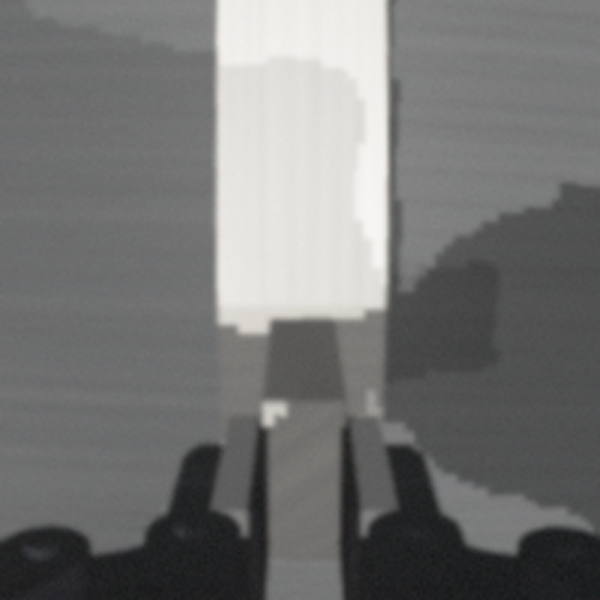

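View pics/wrist7.png

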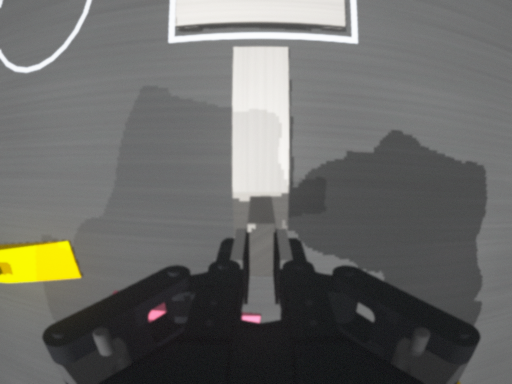

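```bash
python3 - <<'E'
from h import *
z=np.load("wrist7.npz");im=z["im"]
a=cv2.resize(im[0:150,180:330],(600,600),interpolation=cv2.INTER_CUBIC);cv2.imwrite("pics/w7b.png",a[:,:,::-1])
E
```

```text
(no output)
```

View pics/w7b.png

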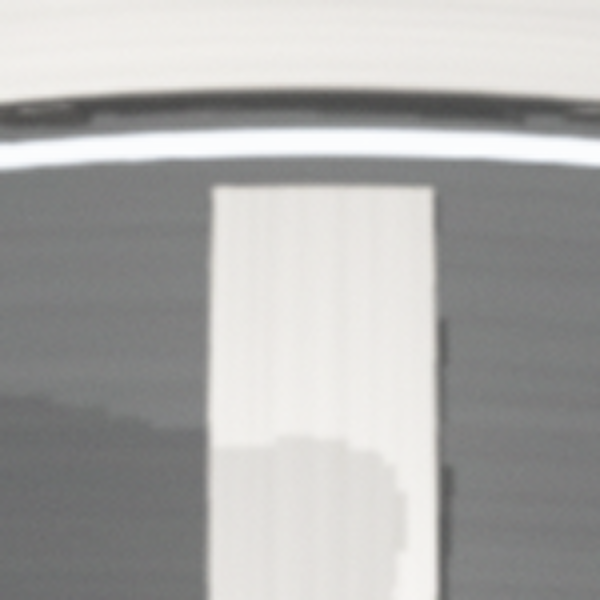

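```bash
python3 - <<'E'
from h import *
z=np.load("wrist7.npz");im,K,T=z["im"],z["K"],z["T"]
f=lambda l:(np.array(l,float)+.5)/4-.5+[180,0]
t=fray(f([(212,187),(434,187)]),.003,K,T);print("tip",t,t.mean(0))
print("front edge top z14",fray(f([(212,91),(323,90),(434,91)]),.014,K,T))
print("mark outer",fray(f([(212,159),(323,157),(434,158)]),0,K,T))
c=fray([(175,27),(346,26)],.014,K,T);print("foot corners",c.round(4),c.mean(0))
print("plate px profile",im[0:45,260].mean(1).astype(int), im[0:45,177].mean(1).astype(int))
E
```

```text
tip [[ 0.55273085 -0.10119994  0.003     ]
 [ 0.55394079 -0.13783451  0.003     ]] [ 0.55333582 -0.11951722  0.003     ]
front edge top z14 [[ 0.56655733 -0.10162514  0.014     ]
 [ 0.56698245 -0.11906447  0.014     ]
 [ 0.56770935 -0.13649257  0.014     ]]
mark outer [[ 0.55846416 -0.10069904  0.        ]
 [ 0.55913296 -0.11932306  0.        ]
 [ 0.55987596 -0.13794469  0.        ]]
foot corners [[ 0.5649 -0.0642  0.014 ]
 [ 0.5692 -0.1741  0.014 ]] [ 0.56704118 -0.11915305  0.014     ]
plate px profile [227 229 231 232 232 232 234 235 235 233 233 235 235 234 234 233 233 234
 235 234 227 198 143  97  83  77  81  90 109 122 132 156 216 247 252 252
 252 247 216 156 133 131 131 129 130] [231 231 231 229 229 230 232 234 234 234 235 235 235 235 237 236 234 230
 227 226 225 224 225 226 225 194 138 115 127 122 116 120 123 123 127 159
 220 247 252 252 250 240 191 137 122]
```

The tip is 14 mm in front of the foot's front edge and centred on it (y −119.5 against −119). Pushing straight in, most of the way first.

>>> {"op": "drive_tool", "data": {"plan": [[[0,2,0,0,0,0],[0,6,0,0,0,0],[0,11,0,0,0,0],[0,16,0,0,0,0],[0,21,0,0,0,0],[0,26,0,0,0,0],[0,31,0,0,0,0],[0,36,0,0,0,0],[0,40,0,0,0,0],[0,44,0,0,0,0],[0,48,0,0,0,0],[0,52,0,0,0,0],[0,55,0,0,0,0],[0,58,0,0,0,0],[0,61,0,0,0,0],[0,63,0,0,0,0],[0,63,0,0,0,0],[0,63,0,0,0,0]]]}}

```text
t: 12.65
ee_pos: [0.4925, -0.1227, 0.0298]
orientation: [-90.8, 89.1, -179.1]
contact_force: [-27.3, -2.2, 32.0]
finger_gap: 0.0118
```

```bash
cat > look.py <<'E'
import sys
from h import *
from rig import r
k=sys.argv[1]
go([.5,-.12,.030],92)
for n in("side","wrist"):
    p=r.camera_params(n);im,d=r.capture(n);np.savez(n+k+".npz",im=im,d=d,**p)
    cv2.imwrite(f"pics/{n}{k}.png",im[:,:,::-1])
    a=cv2.resize(im[190:290,230:350],(720,600),interpolation=cv2.INTER_CUBIC) if n=="side" else cv2.resize(im[0:190,150:370],(695,600),interpolation=cv2.INTER_CUBIC)
    cv2.imwrite(f"pics/{n}{k}z.png",a[:,:,::-1])
E
python3 look.py 8
```

```text
pos [ 0.4925 -0.1227  0.0298] R [[-0.015, 0.999, 0.031], [-0.0, 0.031, -1.0], [-1.0, -0.015, -0.0]] 
row [-0.4  7.5 -2.4] [-0.0039 -0.0003  0.0152] t 12.65 f [-27.3  -2.2  32. ] gap 0.0118 q [  7.  33.   3. 118.  -3.  30. -77.]
```

View pics/side8z.png

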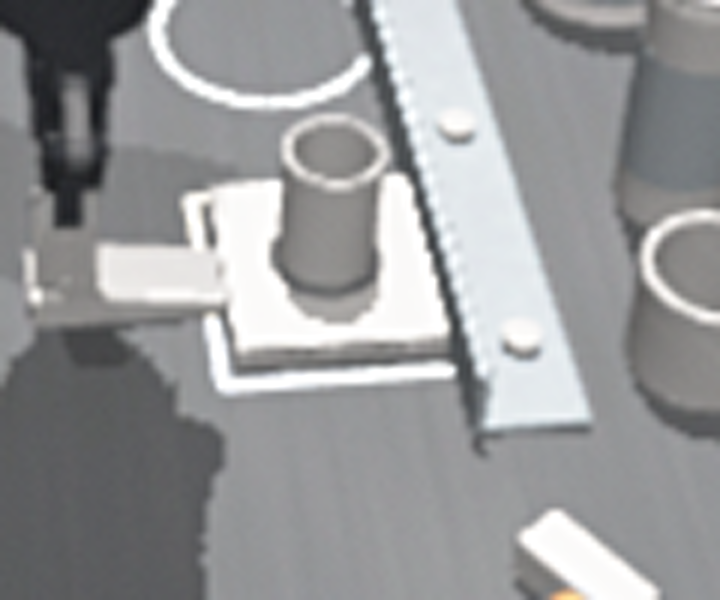

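View pics/wrist8z.png

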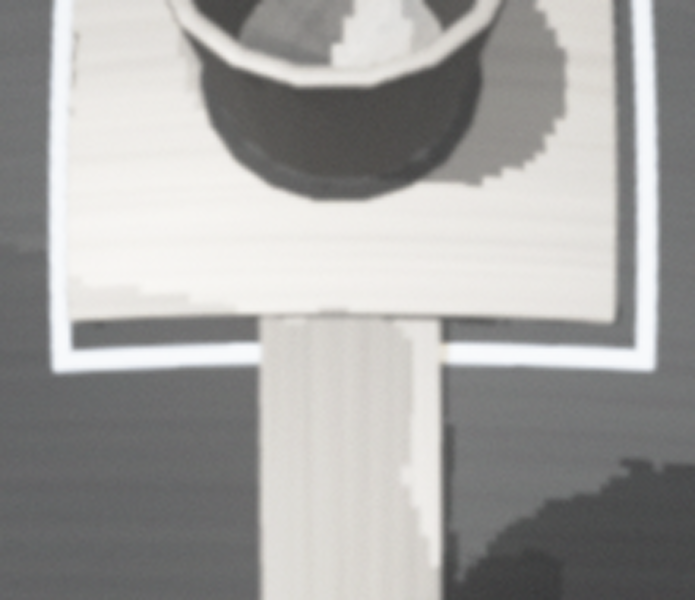

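```bash
cat > meas.py <<'E'
import sys
from h import *
k=sys.argv[1]
z=np.load(f"wrist{k}.npz");im,K,T=z["im"],z["K"],z["T"]
print("cam",T[:3,3])
g=im.astype(float).mean(2)
def edge(u,lo,hi): # last big drop row of plate going downwards (bright->dark)
    col=g[lo:hi,u]; dd=np.diff(col); i=np.argmin(dd); return lo+i+.5
for u in(175,180,190,200,215,225,295,310,320,330,340):
    v=edge(u,90,112); 
    print(u,v,fray([(u,v)],.014+.0015,K,T)[0].round(4),fray([(u,v)],.014+.0035,K,T)[0].round(4))
E
python3 meas.py 8
```

```text
cam [ 0.56301152 -0.12034477  0.20018755]
175 100.5 [ 0.5684 -0.0663  0.0155] [ 0.5683 -0.0668  0.0175]
180 100.5 [ 0.5683 -0.0696  0.0155] [ 0.5682 -0.0701  0.0175]
190 100.5 [ 0.5681 -0.0761  0.0155] [ 0.5681 -0.0766  0.0175]
200 99.5 [ 0.5687 -0.0825  0.0155] [ 0.5686 -0.0829  0.0175]
215 99.5 [ 0.5686 -0.092   0.0155] [ 0.5685 -0.0923  0.0175]
225 99.5 [ 0.5686 -0.0982  0.0155] [ 0.5686 -0.0984  0.0175]
295 99.5 [ 0.5699 -0.1411  0.0155] [ 0.5698 -0.1409  0.0175]
310 99.5 [ 0.5704 -0.1505  0.0155] [ 0.5704 -0.1501  0.0175]
320 100.5 [ 0.5702 -0.1568  0.0155] [ 0.5702 -0.1564  0.0175]
330 100.5 [ 0.5707 -0.1632  0.0155] [ 0.5706 -0.1627  0.0175]
340 101.5 [ 0.5706 -0.1697  0.0155] [ 0.5705 -0.1692  0.0175]
```

The foot is now against the fence (front edge x 0.569) and the tip is about 37 mm in. The down-force has grown to 32 N and the tool has pitched 0.9°. I'll unload z and correct the pitch while pushing on.

>>> {"op": "drive_tool", "data": {"plan": [[[-1.5,1,0,0,0,0.005],[-3,2,0,0,0,0.01],[-4,4,0,0,0,0.015],[-4,6,0,0,0,0.015],[-4,8,0,0,0,0.015],[-4,8,0,0,0,0.015],[-4,8,0,0,0,0.015]]]}}

```text
t: 13.33
ee_pos: [0.5068, -0.1213, 0.0327]
orientation: [90.1, 89.5, 2.0]
contact_force: [-4.5, 0.2, -4.9]
finger_gap: 0.0119
```

```bash
python3 look.py 9; python3 meas.py 9 | sed -n '1p;4p;7p;8p;11p'
```

```text
pos [ 0.5068 -0.1213  0.0327] R [[0.009, 0.999, 0.034], [0.0, 0.034, -0.999], [-1.0, 0.009, -0.0]] 
row [ 2.6 -6.8 -1.6] [-0.0012 -0.     -0.009 ] t 13.3333 f [-4.5  0.2 -4.9] gap 0.0119 q [  7.  33.   2. 117.  -3.  30. -77.]
cam [ 0.57311128 -0.11892911  0.20477567]
190 106.5 [ 0.5789 -0.0735  0.0155] [ 0.5789 -0.074   0.0175]
225 96.5 [ 0.5853 -0.096   0.0155] [ 0.5852 -0.0963  0.0175]
295 107.5 [ 0.5797 -0.1403  0.0155] [ 0.5796 -0.1401  0.0175]
330 95.5 [ 0.589  -0.1626  0.0155] [ 0.5888 -0.1621  0.0175]
```

View pics/wrist9.png

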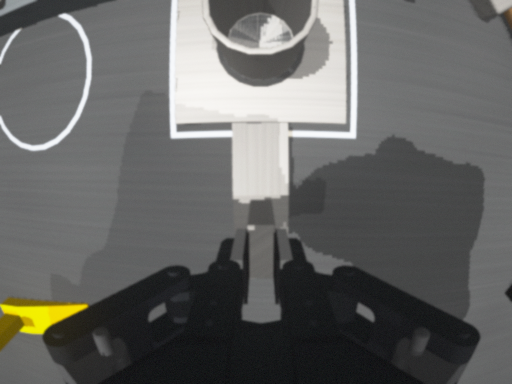

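>>> {"op": "drive_tool", "data": {"plan": [[[0.8,2,0,0,0,-0.003],[1.6,4,0,0,0,-0.006],[2.2,6,0,0,0,-0.008],[2.2,7,0,0,0,-0.008],[2.2,7,0,0,0,-0.008],[2.2,7,0,0,0,-0.008]]]}}

```text
t: 13.93
ee_pos: [0.5138, -0.1211, 0.0308]
orientation: [89.6, 89.9, 1.5]
contact_force: [-7.6, -0.1, -1.6]
finger_gap: 0.0123
```

```bash
python3 look.py 10; sed -i 's/edge(u,90,112)/edge(u,int(sys.argv[2]),int(sys.argv[3]))/' meas.py; python3 meas.py 9 112 129| sed -n '1p;4p;7p;8p;11p';python3 meas.py 10 112 137| sed -n '1p;4p;7p;8p;11p'
```

```text
pos [ 0.5138 -0.1211  0.0308] R [[0.001, 0.999, 0.034], [0.0, 0.034, -0.999], [-1.0, 0.001, 0.0]] 
row [  0.8 -13.8  -1.6] [-0.0011  0.     -0.0012] t 13.9333 f [-7.6 -0.1 -1.6] gap 0.0123 q [  6.  34.   3. 116.  -3.  31. -77.]
cam [ 0.57311128 -0.11892911  0.20477567]
190 122.5 [ 0.5686 -0.0736  0.0155] [ 0.5686 -0.0741  0.0175]
225 121.5 [ 0.5693 -0.0964  0.0155] [ 0.5693 -0.0966  0.0175]
295 121.5 [ 0.5707 -0.1407  0.0155] [ 0.5708 -0.1405  0.0175]
330 122.5 [ 0.5715 -0.1635  0.0155] [ 0.5715 -0.163   0.0175]
cam [ 0.58149098 -0.11861299  0.2024113 ]
190 133.5 [ 0.5685 -0.0739  0.0155] [ 0.5686 -0.0744  0.0175]
225 132.5 [ 0.5693 -0.0965  0.0155] [ 0.5694 -0.0968  0.0175]
295 133.5 [ 0.5701 -0.1405  0.0155] [ 0.5702 -0.1403  0.0175]
330 133.5 [ 0.5714 -0.1631  0.0155] [ 0.5715 -0.1626  0.0175]
```

View pics/wrist10.png

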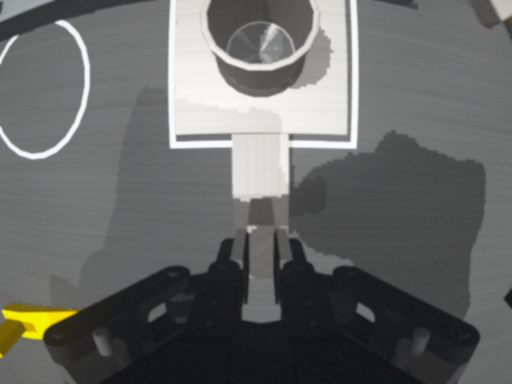

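View pics/side10z.png

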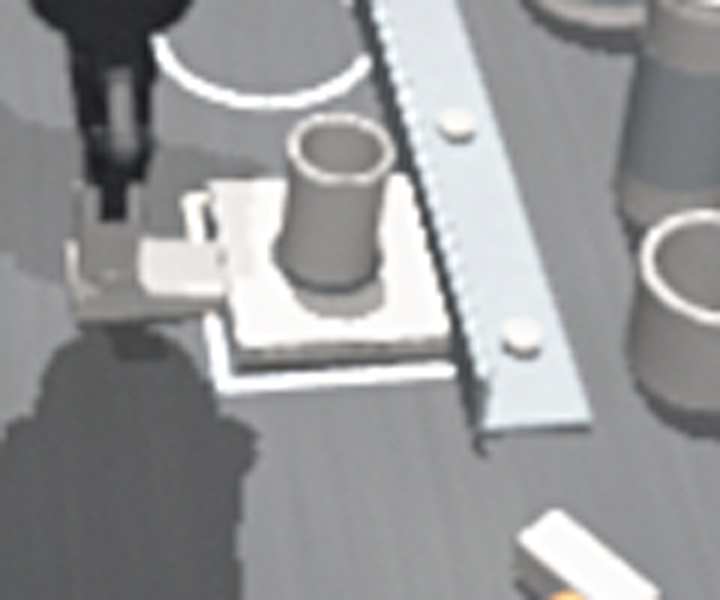

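```bash
python3 - <<'E'
from h import *
z=np.load("wrist10.npz");im,K,T=z["im"],z["K"],z["T"]
a=cv2.resize(im[50:220,190:340],(529,600),interpolation=cv2.INTER_CUBIC);cv2.imwrite("pics/w10b.png",a[:,:,::-1])
z8=np.load("wrist7.npz")
for zz,k in((z,"10"),(z8,"7")):
    c=zz["im"][185:205,240].mean(1).astype(int),;print(k,c)
s=np.load("side10.npz")["im"];b=cv2.resize(s[225:262,255:315],(800,493),interpolation=cv2.INTER_CUBIC);cv2.imwrite("pics/s10b.png",b[:,:,::-1])
E
```

```text
10 (array([223, 223, 224, 224, 224, 223, 223, 223, 221, 213, 209, 205, 196,
       184, 172, 159, 140, 120, 115, 115]),)
7 (array([229, 229, 230, 230, 229, 229, 227, 220, 217, 215, 213, 213, 212,
       207, 202, 188, 157, 131, 123, 121]),)
```

View pics/w10b.png

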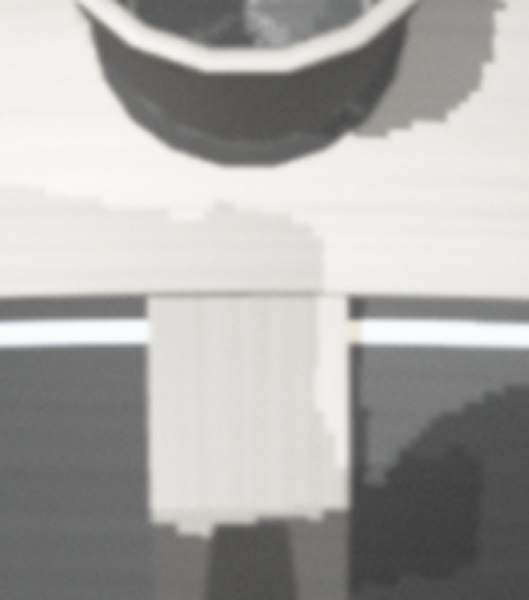

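View pics/s10b.png

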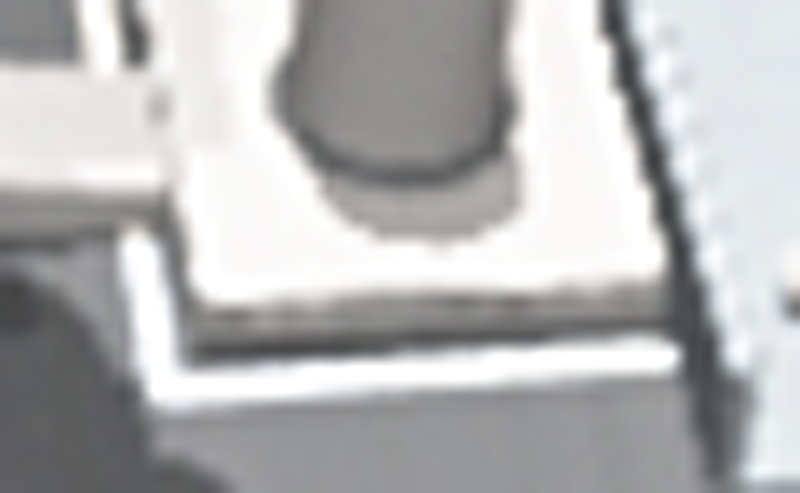

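```bash
python3 - <<'E'
from h import *
z=np.load("wrist10.npz");K,T=z["K"],z["T"]
f=lambda l:(np.array(l,float)+.5)/3.53-.5+[190,50]
print("rim front",fray(f([(240,73)]),.0855,K,T),"tube base",fray(f([(250,166)]),.0168,K,T),"front",fray(f([(250,295)]),.0175,K,T))
print("slope end",fray(f([(180,519)]),.017,K,T))
for k in("6","10"):
    im,d,K,T=load("side"+k)
    for zz in (.014,.0175):print(k,proj([[.5711,-.1740,zz],[.6690,-.1720,.014]],K,T).round(2).tolist())
    b=cv2.resize(im[225:262,255:315],(800,493),interpolation=cv2.INTER_CUBIC);cv2.imwrite(f"pics/sb{k}.png",b[:,:,::-1])
    g=im.astype(int).mean(2).astype(int)
    for u in(272,276,280,284,292,300):print(k,u,g[240:258,u])
E
```

```text
rim front [[ 0.59874801 -0.11684203  0.0855    ]] tube base [[ 0.59231917 -0.11808505  0.0168    ]] front [[ 0.56953396 -0.11883374  0.0175    ]]
slope end [[ 0.52817254 -0.10729741  0.017     ]]
6 [[269.56, 247.52], [304.22, 245.3]]
6 [[269.61, 246.65], [304.22, 245.3]]
6 272 [250 250 250 250 250 251 252 251 209 145 135 103 165 255 255 181 147 152]
6 276 [252 254 252 251 251 252 255 232 165 143 129 103 203 255 249 155 145 150]
6 280 [168 165 171 223 248 252 255 220 135 134 121 141 242 255 214 148 147 151]
6 284 [157 169 166 171 244 254 255 232 145 138 111 157 255 255 184 146 147 149]
6 292 [244 255 253 252 252 255 226 152 140 119 107 238 255 233 150 147 151 151]
6 300 [252 251 251 250 252 254 214 143 137 101 165 255 255 165 143 148 149 149]
10 [[269.56, 247.52], [304.22, 245.3]]
10 [[269.61, 246.65], [304.22, 245.3]]
10 272 [249 250 250 250 250 252 255 236 130 128 109  83 169 255 255 181 148 152]
10 276 [251 251 250 250 250 252 249 197 142 141  99  83 204 255 250 153 146 150]
10 280 [174 224 249 251 250 253 239 173 139 136  91  96 241 255 215 149 147 150]
10 284 [169 167 172 244 254 254 224 153 142 130  96 141 255 255 186 145 148 150]
10 292 [168 178 243 253 252 255 228 137 131 110 104 241 255 232 150 146 151 150]
10 300 [249 249 249 250 252 242 194 150 138 103 166 255 255 166 145 148 150 149]
```

View pics/sb6.png

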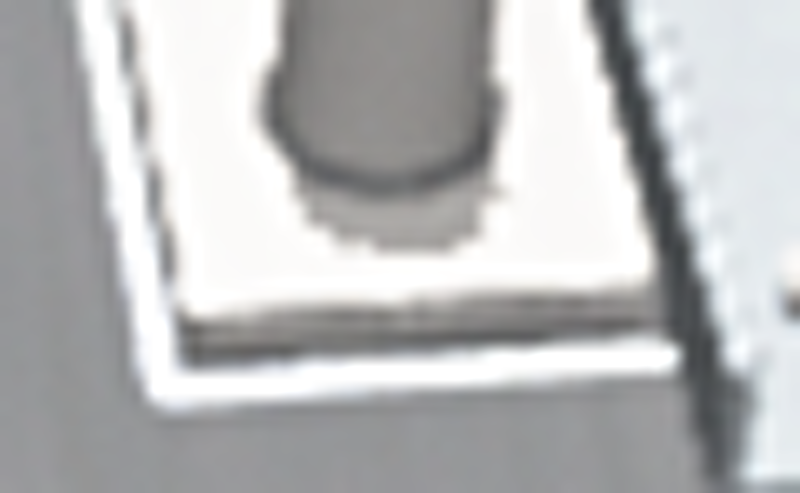

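Insertion is about 58 mm, which gives about 3.5 mm of lift. In the side view the front edge has risen about 0.9 px (≈3.4 mm) while the back has stayed put. I'll ease the tool down a touch so the wedge sits fully on the bench, then settle.

>>> {"op": "drive_tool", "data": {"plan": [[[0.3,0,0,0,0,0],[0.7,0,0,0,0,0],[0.7,0,0,0,0,0],[0.7,0,0,0,0,0],[0.7,0,0,0,0,0],[0.7,0,0,0,0,0],[0.7,0,0,0,0,0],[0.7,0,0,0,0,0],[0.7,0,0,0,0,0],[0.7,0,0,0,0,0]]]}}

```text
t: 14.87
ee_pos: [0.5135, -0.1211, 0.0302]
orientation: [93.1, 89.9, 5.0]
contact_force: [-8.2, 0.0, 0.9]
finger_gap: 0.0117
```

```bash
python3 look.py 11; python3 meas.py 11 112 140| sed -n '1p;4p;7p;8p;11p'; python3 - <<'E'
from h import *
for k in("6","10","11"):
    im,d,K,T=load("side"+k);g=im.astype(float).mean(2)
    o=[]
    for u in(272,274,276,278,292,300):
        c=g[243:252,u]; i=np.where(c<195)[0][0]; o.append(round(243+i-1+(c[i-1]-195)/(c[i-1]-c[i]),2))
    print(k,o)
z=np.load("wrist11.npz");print([z["im"][185:205,240].mean(1).astype(int).tolist()])
E
```

```text
pos [ 0.5135 -0.1211  0.0302] R [[0.001, 0.999, 0.034], [0.0, 0.034, -0.999], [-1.0, 0.001, -0.0]] 
row [  0.2 -13.5  -1.5] [-0.0012 -0.     -0.0009] t 14.8667 f [-8.2  0.   0.9] gap 0.0117 q [  6.  34.   3. 116.  -3.  31. -77.]
cam [ 0.58125379 -0.11862512  0.20176244]
190 133.5 [ 0.5682 -0.0741  0.0155] [ 0.5684 -0.0746  0.0175]
225 132.5 [ 0.569  -0.0966  0.0155] [ 0.5692 -0.0969  0.0175]
295 132.5 [ 0.5705 -0.1404  0.0155] [ 0.5706 -0.1402  0.0175]
330 133.5 [ 0.5711 -0.1629  0.0155] [ 0.5712 -0.1625  0.0175]
6 [np.float64(248.23), np.float64(247.91), np.float64(247.56), np.float64(247.41), np.float64(246.42), np.float64(246.27)]
10 [np.float64(247.39), np.float64(247.47), np.float64(247.04), np.float64(247.22), np.float64(246.37), np.float64(245.99)]
11 [np.float64(247.43), np.float64(247.35), np.float64(247.3), np.float64(247.15), np.float64(246.38), np.float64(245.99)]
[[223, 221, 223, 222, 223, 222, 224, 222, 219, 211, 206, 203, 196, 182, 172, 158, 138, 121, 116, 116]]
```

View pics/side11z.png

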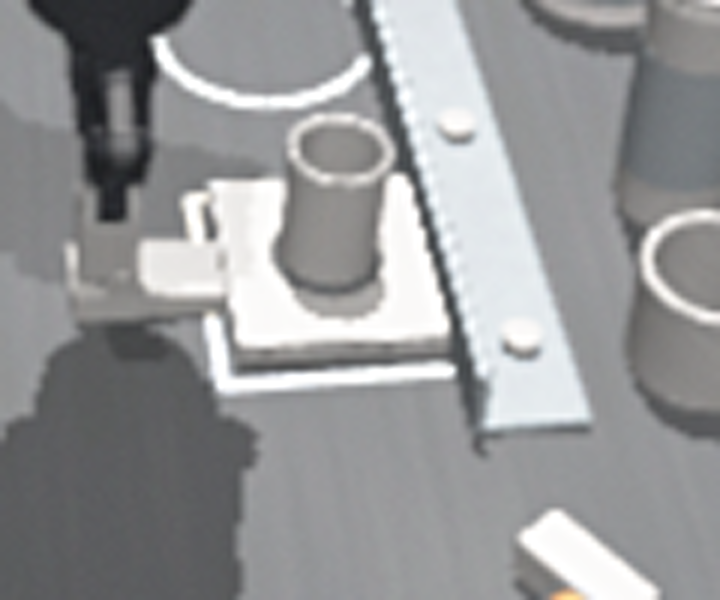

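```bash
python3 - <<'E'
from h import *
ims=[]
for k in("7","11"):
    z=np.load(f"wrist{k}.npz")["im"]; ims.append(cv2.resize(z[185:330,225:298],None,fx=4,fy=4,interpolation=cv2.INTER_CUBIC))
cv2.imwrite("pics/slip.png",np.hstack(ims)[:,:,::-1])
E
```

```text
(no output)
```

View pics/slip.png

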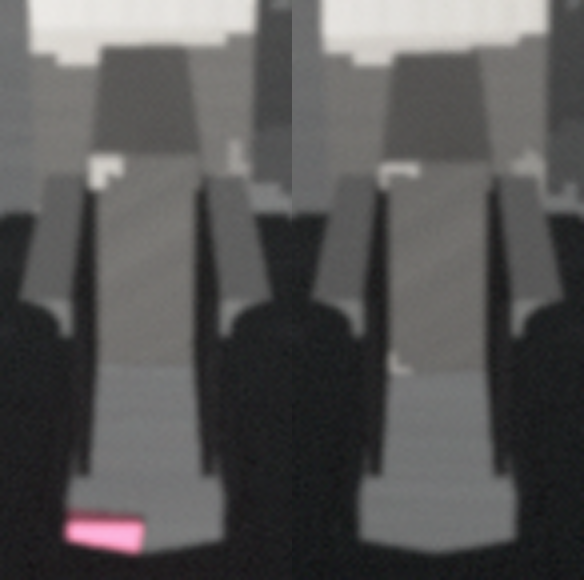

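The wedge has slipped in the jaws by only about 1.3 px (≈0.6 mm). That leaves about 57 mm of insertion and about 3.4 mm of lift. Handing in.

```bash
python3 -c "
from rig import r
print(r.sign_off())"
```

```text
the job is handed in; nothing more can be done
None
```

I slid the foot along the fence into the rectangle and pushed the wedge under the middle of its front edge. I handed in at about 15 s, still gripping the wedge; the sign-off gave no verdict.

- **Sliding the foot:** I gripped the tube from outside and slid the foot without lifting it. Once released, it measured about 2–3 mm from the rectangle's centre and square to it at about 2° yaw, matching the mark. After the wedge push it sits against the fence, about 2 mm further back.
- **Driving the wedge:** I took the plain grey steel wedge, not one of the look-alikes, and kept it flat while sliding and pushing it. Part-way in, the resistance rose to 27 N and the down-force to 32 N. I unloaded the tool and corrected a 0.9° pitch. That briefly left the tool about 3 mm higher, so the wedge may have come slightly off the bench then. The tool ended level and back at its grip height.
- **Last checks:** The insertion is about 57 mm, which means about 3.4 mm of lift. The forces at the end were 8 N of push and about 1 N vertical, with the grip still closed on the wedge.
- **Where checks disagreed:** The side view gave 2–3.4 mm of lift, and a rough reading of where the slope ends gave 2.9 mm. I judged that last reading unreliable because of a shadow. All are within the judged 1.5–6 mm, but some fall below the 3–4 mm you asked for. I did not measure the left and right corners separately.
- **Bystanders:** I planned the moves around the other things and saw no contact with them. I did not re-measure where they ended up.

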